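# Slide the tall bottle carrier home between the stirrer and the vortex mixer

## Task

Push the tall plywood carrier with its two bottles back to its place at the rear of the bench: in the gap between the hotplate stirrer and the vortex mixer, its back against the raised ledge, square to the ledge and midway between the instruments, with about a centimetre of air or more at either end. It tips easily, so slide it upright by pushing low on its box, never by its handle or bottles and without lifting it. Knock neither the instruments nor the glassware standing about.

Things in the scene. Friction and masses are not known exactly. Their poses are not given: they have to be found in the camera images.
- crate: Plywood bottle carrier, about 0.8 to 1 kg: an open box 82 deep (x), 160 wide (y), flat walls up to 85 above the bench; two capped bottles side by side along y, an upright handle board between them to 190. Origin: centre of its underside, at bench height; x from its front (robot's side) to its back, z up. It starts before the instruments, turned up to 15 degrees, up to 250 mm out of line with the gap.
- crate_front (a point): Low on the middle of the carrier's front wall, outer face: 41 mm before its origin, 25 mm up. The carrier stands on four rubber feet, 6 high, set 8 mm in from all walls, so its footing is only 66 deep. Pushed on the front or back wall higher than about 40 mm it may tip, above 60 it surely tips; pushed lower it slides (4 to 8 N).
- crate_back (a point): Centre of the carrier's back wall, outer face: 41 mm behind its origin, 30 mm up.
- handle: The carrier's handle board, fixed in it: 12 thick (y), 44 deep (x) above the box, up to 190 above the bench, with a hand slot near its top. Not to be used. Origin and axes are those of the carrier.
- bottles: The carrier's two amber bottles, fixed in it: 62 diameter, at y = -39 and +39 of the carrier, shoulders at 88 and caps up to 134 above the bench. Not to be pushed. Origin and axes are those of the carrier.
- ledge_face (a point): Foot of the front face of the raised service ledge, at the middle of its length. The ledge runs along y at the whole rear of the bench, fixed, 60 high, 160 deep, its front face square to x; bottles, flasks and gas taps stand on it.
- stirrer: Small hotplate stirrer, fixed, white, 110 deep (x; dials stick out 16 more in front), 120 wide (y), square white top plate at 85 high with a small glass beaker on it. It stands before the ledge, left of the gap as the robot sees it. Origin: centre of its underside; axes as the world's.
- vortex: Small vortex mixer, fixed, grey, 110 deep (x; dial sticks out 13 more in front), 100 wide (y), 130 high with a round black cup on top. It stands right of the gap, which measures 200 to 215 between the two instruments. Origin: centre of its underside; axes as the world's.
- beaker_small: Glass beaker, 52 diameter, 70 high, on the stirrer's plate. Origin: centre of its underside, as for all the glassware.
- dropper_bottle: Amber dropper bottle, 36 diameter, 85 high, left of the stirrer.
- conical_flask: Conical flask, 84 diameter, 135 high, on the left of the bench.
- measuring_cylinder: Measuring cylinder, foot 64 diameter, 170 high, on the left of the bench.
- beaker_large: Glass beaker, 72 diameter, 95 high, on the right of the bench.
- reagent_bottle: Amber reagent bottle, 72 diameter, 160 high, on the right of the bench.
- petri_dish: Closed Petri dish, 94 diameter, 15 high, on the left, nearest the robot.
- tube_rack: Plywood test-tube rack, 70 (x) by 140 (y), 93 high, right of the vortex mixer.

How it is judged (in metres and radians):
At the end, for the whole second after the job is handed in: The carrier is upright and at rest on the bench between stirrer and vortex mixer: middle of its back wall within 8 mm of the ledge face, turned less than 0.06 rad (3.4 degrees) from square, at least 8 mm free at each end (x of crate_back in the frame of ledge_face above -0.008 m and angle between the x axis of crate and the x axis of ledge_face, either way round below 0.06 rad and y of crate in the frame of stirrer below -0.148 m and y of crate in the frame of vortex above 0.138 m and angle between crate's own z axis and vertical below 0.04 rad and height (world z) of crate below 0.006 m and linear speed of crate below 0.01 m/s); the robot touches nothing.
It fails at once if the carrier tipped by more than 7 degrees (angle between crate's own z axis and vertical above 0.12 rad).
It fails at once if the carrier lifted off the bench (more than 10 mm) (height (world z) of crate above 0.01 m).
It fails at once if the handle or the bottles pushed or gripped (more than 1.5 N) (contact force between any of the fingers, the arm and handle above 1.5 N or contact force between any of the fingers, the arm and bottles above 1.5 N).
It fails at once if an instrument knocked by the carrier or the robot (more than 8 N) (contact force between any of crate, the fingers, the arm and stirrer above 8 N or contact force between any of crate, the fingers, the arm and vortex above 8 N).
It fails at once if another vessel or the tube rack moved by more than 15 mm or tipped by more than 20 degrees (distance of any of beaker_small, dropper_bottle, conical_flask, measuring_cylinder, beaker_large, reagent_bottle, petri_dish, tube_rack from where it was at the start of the episode above 0.015 m or angle between any of beaker_small, dropper_bottle, conical_flask, measuring_cylinder, beaker_large, reagent_bottle, petri_dish, tube_rack's own z axis and vertical above 0.35 rad).
It also fails if it takes over 72 s, if anything falls off the work surface, if the arm or the gripper's body presses on something with over 40 N, if the wrist force passes 120 N, or if a joint passes its speed limit or range.

## Robot

A 6-joint arm with a two-finger parallel gripper is mounted at the origin on the work surface. World frame = base frame: x ahead of the robot, y to its left, z up, the work surface at z = 0. Lengths are in mm, angles in degrees, forces in N, time in s.
With the tool pointing down it reaches from about 350 to 850 mm from the base axis. Payload 8.1 kg.
Tool frame: the origin (TCP) lies on the centre line of the jaws, within the pads' length; the fingertips stand 19 mm ahead of it and the grasp point (between the pads) is the TCP; z points along the fingers, y is the line along which they close (so a half turn about z gives the same grasp; the last joint's range is limited). The gripper opens to 85 mm and grips with 20 to 120 N. Pads are 22 mm wide; open, the fingers measure 114 mm over their backs; the gripper's body (76 mm by 85 mm) begins 54 mm behind the grasp point. The pads swing forward as they close: fully open they stand 13 mm farther back than shut.
Start: joints at [-68.95, 7.471, 85.268, -0, 87.261, -4.893], TCP at [262.511, -539.531, 250.292] pointing down, gripper open.
Joint ranges: [-169.43, 169.43], [-51.17, 129.36], [1.28, 143.12], [-76.62, 256.62], [0, 156.53], [-152.29, 152.29]. Speed limits (degrees/s): [136.94, 136.94, 159.86, 180, 180, 180].

## Interface

Orientations are given as [roll, pitch, yaw] about the fixed x, y, z axes, in that order (R = Rz(yaw) Ry(pitch) Rx(roll)).
In Python, from bench import r gives the robot as it stands. The module is installed in compiled form; this text tells all that it offers.
- The arm moves only by the tool servo_tool, never from a script. Its arguments are lists of equal length, an entry for each row: "fingers": the finger opening in m, from 0 to 0.0854; "linear": the shift along the tool's x, y, z in m, a list of three; "rotation": the turn, a rotation vector about the tool's x, y, z in degrees, a list of three. A call has 1 to 10 rows; each row is the pose to reach, as a shift and turn from the pose commanded when the call began, along the tool's axes at that moment; what a row does not reach only later rows make up. A row lasts 1/10 s, in which the tool goes at most 50 mm and 8.59 degrees, less where a joint would pass 70% of its speed; a pose out of reach is approached as far as the arm can. A call with a gripper value outside its range is refused whole. The fingers move at their own pace and stop on an object; "force" is the grip in N (left out, the last holds). Time passes only in rows, so rows that repeat a pose let the fingers close. It gives the time, the measured TCP pose, the force, the opening and the grip force at its end, in the units of the state.
- r.sense(): the state, without advancing time (a new reading comes with each control period).
- r.snapshot(name): name is "scene" or "side" or "wrist"; returns a dict with "frame" (400x640x3 uint8, red, green, blue), "fx", "fy", "cx", "cy" (pixels), "camera_from_world" (4x4, takes a point from world to camera coordinates). Camera axes: x right, y up, looking along -z (the intrinsics and any distortion apply to the point x, -y, -z); pixel columns grow to the right and rows downward; lengths in mm; the calibration is good to about 2 mm. A picture is of the moment at which its call begins. There is no depth.
- r.hand_in(): hands the job in; it is judged then, once.
The state is a dict: "time": time; "joint_pos": joint angles; "qd": joint speeds; "joint_efforts": joint torques, N m; "tool_pos": TCP position; "tcp_rot": TCP orientation; "ft_force": force on the tool from outside, world axes, zero at the start; "wrist_torque": the same for the moment, N m; "finger_gap": finger opening in mm; "grip_force": force on a finger pad.
Only numpy, scipy, OpenCV 4.12 (cv2) and the standard library are available. Lean on these libraries where they do the work, as an engineer would, in place of code of your own. Each camera call takes 0.05 s, during which the arm holds its last target. There are 200 camera calls.

## Working session

There is one attempt and no reset: what is moved stays moved. The work goes in short steps, Python scripts to look and compute and a tool call to move; the robot and the scene stay as the last step left them, time stands still between calls to the robot, and variables do not carry over. Pictures are saved under pics/ and viewed, at most 10 in all, crops included, and the job is handed in when it is done.

Besides the shell and the picture viewer there is one more tool, called after "Emit:" by a JSON object that holds its "fn" and its "kwargs". servo_tool: Moves the arm, as the interface text tells. Its arguments: {"type":"object","properties":{"fingers":{"type":"array","items":{"type":"number"}},"linear":{"type":"array","items":{"type":"array","items":{"type":"number"}}},"rotation":{"type":"array","items":{"type":"array","items":{"type":"number"}}},"force":{"type":"number"}},"required":["fingers","linear","rotation"]}

```bash
mkdir -p pics
cat > h.py <<'E'
import numpy as np, cv2
from bench import r
def proj(s,P):
    P=np.atleast_2d(P).astype(float); M=s["camera_from_world"]
    c=P@M[:3,:3].T+M[:3,3]; d=-c[:,2]
    return np.c_[s["cx"]+s["fx"]*c[:,0]/d, s["cy"]-s["fy"]*c[:,1]/d]
def ray(s,u,v,z):
    M=s["camera_from_world"];R=M[:3,:3];o=-R.T@M[:3,3]
    d=R.T@np.array([(u-s["cx"])/s["fx"],-(v-s["cy"])/s["fy"],-1.])
    return o+d*(z-o[2])/d[2]
def save(s,n): cv2.imwrite(f"pics/{n}.png",s["frame"][:,:,::-1])
E
python3 - <<'E'
from h import *
import pickle
d={}
for n in("scene","side"):
    s=r.snapshot(n);save(s,n+"0");d[n]=s
    M=s["camera_from_world"];print(n,s["fx"],s["cx"],s["cy"],-M[:3,:3].T@M[:3,3],-M[2,:3],[k for k in s])
pickle.dump(d,open("d.pkl","wb"))
print(r.sense())
E
```

```text
scene 388.9564019318355 321.6734431389143 198.45822617013053 [ 992.38550143  569.38967998 1091.0281033 ] [-0.33050474 -0.46633852 -0.82054555] ['frame', 'fx', 'fy', 'cx', 'cy', 'camera_from_world']
side 430.5396531133192 328.8567770607229 201.06259604898685 [ 262.01566187 1003.26221264  751.80154445] [ 0.24590949 -0.80510752 -0.53975032] ['frame', 'fx', 'fy', 'cx', 'cy', 'camera_from_world']
{'time': 0.1, 'joint_pos': array([-6.89491071e+01,  7.51290170e+00,  8.53238695e+01, -1.95926160e-03,
        8.72625547e+01, -4.89106367e+00]), 'qd': array([-0.02392287,  0.02088264, -0.07541619,  0.13646515, -0.11976226,
        0.01791574]), 'joint_efforts': array([ 5.88015337e-04, -5.70952356e+01, -5.01941872e+01, -1.75239893e-04,
        8.09932826e-03, -5.55631402e-05]), 'tool_pos': array([ 262.33236914, -539.08173577,  249.31925301]), 'tcp_rot': array([-1.79900869e+02, -6.51893980e-03,  2.59420462e+01]), 'ft_force': array([-0.10116245, -0.08938859, -0.1337486 ]), 'wrist_torque': array([-0.03985478,  0.03810535, -0.01915155]), 'grip_force': 0.0, 'finger_gap': 85.55970512680216}
```

View pics/scene0.png

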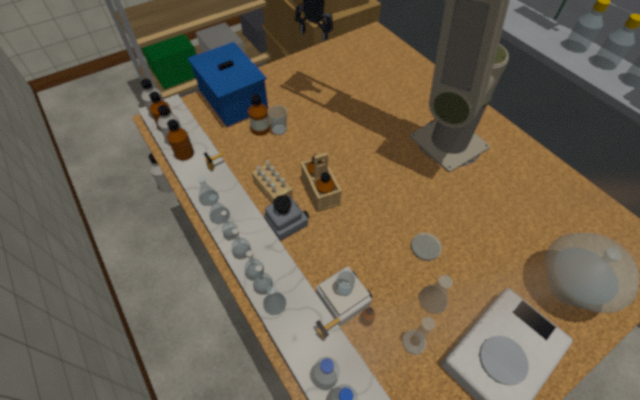

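View pics/side0.png

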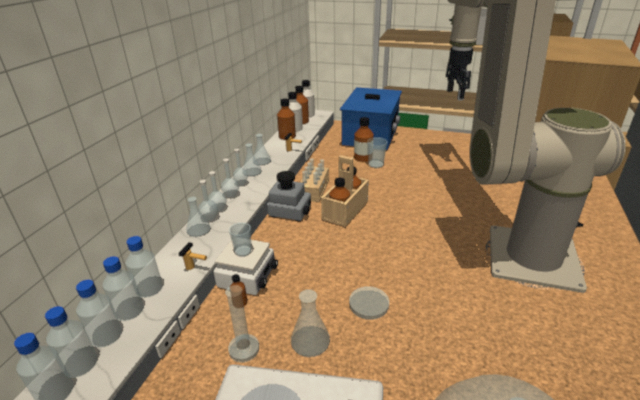

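The carrier is at (322,182) in the scene view and (346,197) in the side view, ahead of the vortex mixer (scene 286,213). The stirrer is at scene (344,293), so the carrier has to move left (+y) and back. I'll enlarge for corners.

Run:
```python
import pickle,cv2,numpy as np
d=pickle.load(open("d.pkl","rb"))
a=d["scene"]["frame"][145:335,250:383,::-1];b=d["side"]["frame"][145:295,215:385,::-1]
a=cv2.resize(a,None,fx=3,fy=3,interpolation=cv2.INTER_CUBIC);b=cv2.resize(b,None,fx=2.35,fy=2.35,interpolation=cv2.INTER_CUBIC)
o=np.zeros((570,800,3),np.uint8);o[:,:399]=a;o[:b.shape[0],400:400+b.shape[1]]=b[:,:400]
cv2.imwrite("pics/crop0.png",cv2.convertScaleAbs(o,alpha=1.3))
```

```text
(no output)
```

View pics/crop0.png

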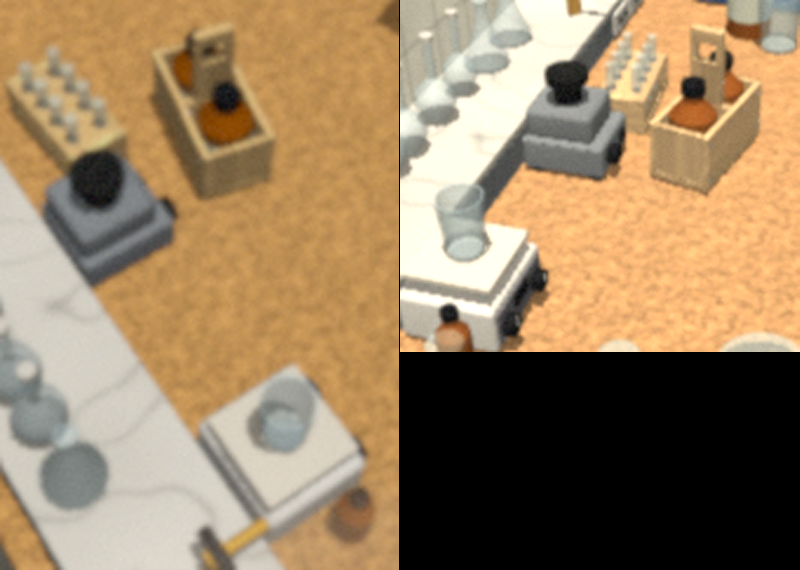

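Run:
```python
import pickle
from h import ray,np
d=pickle.load(open("d.pkl","rb"));s=d["scene"];t=d["side"]
S=lambda x,y,z:np.round(ray(s,250+x/3-.3,145+y/3-.3,z)[:2])
T=lambda x,y,z:np.round(ray(t,215+(x-400)/2.35-.3,145+y/2.35-.3,z)[:2])
print("crate top scene BR,BL,FL",S(155,53,85),S(205,157,85),S(272,132,85),"bottom BL FL",S(206,195,6),S(270,178,6))
print("crate top side BL,FL,FR",T(652,122,85),T(705,140,85),T(760,80,85),"bottom BL FL FR",T(653,175,6),T(703,187,6),T(757,135,6))
print("stirrer top scene",[S(x,y,85) for x,y in((200,430),(297,366),(362,462),(262,520))])
print("stirrer side",[T(x,y,85) for x,y in((528,232),(498,290))])
print("vortex bottom scene left",S(95,282,0),S(172,240,0),"side",T(528,165,0),T(603,175,0),T(622,140,0))
print("ledge scene",[S(x,y,60) for x,y in((0,160),(95,290),(230,490))],"side",[T(x,y,60) for x,y in((525,125),(600,30),(430,235))])
```

```text
crate top scene BR,BL,FL [ 561. -163.] [594. -13.] [516.  -1.] bottom BL FL [590. -16.] [518.   5.]
crate top side BL,FL,FR [592.  -9.] [518.  13.] [ 485. -147.] bottom BL FL FR [592.  -7.] [523.   1.] [ 484. -135.]
stirrer top scene [array([766., 235.]), array([655., 233.]), array([662., 340.]), array([766., 333.])]
stirrer side [array([654., 236.]), array([646., 329.])]
vortex bottom scene left [747.   8.] [651.   9.] side [760.   7.] [657.   2.] [660. -83.]
ledge scene [array([ 769., -146.]), array([766.,  46.]), array([769., 289.])] side [array([760.,   4.]), array([ 758., -275.]), array([770., 241.])]
```

```bash
cat >> h.py <<'E'
from scipy.spatial.transform import Rotation as Ro
def pose(C,psi,tau,L=19,w=11):
    p,t=np.radians([psi,tau]);h=np.array([np.cos(p),np.sin(p),0]);Z=np.array([0,0,1.])
    z=np.sin(t)*h-np.cos(t)*Z; y=np.array([np.sin(p),-np.cos(p),0]); x=np.cross(y,z)
    return np.array(C)-w*x-L*z, np.c_[x,y,z]   # C: leading tip edge (mid of the two fingers)
def cur():
    s=r.sense(); return np.array(s["tool_pos"]),Ro.from_euler("xyz",s["tcp_rot"],degrees=True).as_matrix(),s
def rel(P,R,p0,R0):
    return np.round(R0.T@(P-p0)/1000,4).tolist(), np.round(Ro.from_matrix(R0.T@R).as_rotvec(degrees=True),2).tolist()
def edge(L=19,w=11):
    p,R,s=cur(); return p+w*R[:,0]+L*R[:,2]
E
python3 - <<'E'
from h import *
import pickle
d=pickle.load(open("d.pkl","rb"));s=d["scene"];t=d["side"]
print("reagent/beaker",ray(s,260,131,0),ray(s,279,132,0),ray(t,365,160,0),ray(t,376,164,0))
print("petri",ray(s,426,247,0),"rack",ray(s,253,180,93),ray(s,278,194,93))
p,R,st=cur()
psi=77.7;h=np.array([np.cos(np.radians(psi)),np.sin(np.radians(psi)),0])
c=np.array([539,-79,0.]);end=c-80*h
C=end-35*h
for z in (190,22):
    P,Q=pose([C[0],C[1],z],psi,35); print("edge",C,z,"tcp",P,rel(P,Q,p,R)); p,R=P,Q
E
```

```text
reagent/beaker [ 573.1987518 -446.5961491    0.       ] [ 514.53686692 -401.56277528    0.        ] [ 554.59549226 -431.29997774    0.        ] [ 508.08358906 -410.35370129    0.        ]
petri [383.29389402 286.27820047   0.        ] rack [ 734.1265122  -180.32105084   93.        ] [695.27008888 -87.98848998  93.        ]
edge [ 514.50150558 -191.36024106    0.        ] 190 tcp [ 510.26036355 -210.81187479  199.25454804] ([0.3665, -0.1866, 0.0504], [15.71, 32.51, -50.12])
edge [ 514.50150558 -191.36024106    0.        ] 22 tcp [ 510.26036355 -210.81187479   31.25454804] ([-0.0964, 0.0, 0.1376], [0.0, 0.0, 0.0])
```

Emit:
{"fn": "servo_tool", "kwargs": {"fingers": [0.04,0.04,0.04,0.04,0.04,0.04,0.04,0.04,0.04,0.04], "linear": [[0.037,-0.019,0.005],[0.073,-0.037,0.01],[0.11,-0.056,0.015],[0.147,-0.075,0.02],[0.183,-0.093,0.025],[0.22,-0.112,0.03],[0.257,-0.131,0.035],[0.293,-0.149,0.04],[0.33,-0.168,0.045],[0.3665,-0.1866,0.0504]], "rotation": [[1.6,3.3,-5.0],[3.1,6.5,-10],[4.7,9.8,-15],[6.3,13,-20],[7.9,16.3,-25.1],[9.4,19.5,-30.1],[11,22.8,-35.1],[12.6,26,-40.1],[14.1,29.3,-45.1],[15.71,32.51,-50.12]]}}

```text
time: 1.1
tool_pos: [511.1, -210.0, 199.5]
tcp_rot: [179.9, -35.1, 77.9]
ft_force: [0.6, -0.5, -0.5]
finger_gap: 39.9
grip_force: 0.0
```

Emit:
{"fn": "servo_tool", "kwargs": {"fingers": [0.04,0.04,0.04], "linear": [[0,0,0],[0,0,0],[0,0,0]], "rotation": [[0,0,0],[0,0,0],[0,0,0]]}}

```text
time: 1.4
tool_pos: [510.1, -212.0, 199.9]
tcp_rot: [180.0, -34.9, 77.7]
ft_force: [-0.5, -0.8, -0.6]
finger_gap: 40.0
grip_force: 0.0
```

Emit:
{"fn": "servo_tool", "kwargs": {"fingers": [0.04,0.04,0.04,0.04,0.04,0.04,0.04,0.04,0.04,0.04], "linear": [[-0.012,0,0.017],[-0.024,0,0.034],[-0.036,0,0.052],[-0.048,0,0.069],[-0.06,0,0.086],[-0.072,0,0.103],[-0.084,0,0.12],[-0.092,0,0.131],[-0.096,0,0.137],[-0.096,0,0.137]], "rotation": [[0,0,0],[0,0,0],[0,0,0],[0,0,0],[0,0,0],[0,0,0],[0,0,0],[0,0,0],[0,0,0],[0,0,0]]}}

```text
time: 2.4
tool_pos: [510.0, -211.8, 32.1]
tcp_rot: [-180.0, -34.9, 77.7]
ft_force: [0.5, 0.1, 0.4]
finger_gap: 39.4
grip_force: 0.0
```

Run:
```python
from h import *
a=r.snapshot("scene");b=r.snapshot("side");w=r.snapshot("wrist")
A=cv2.resize(a["frame"][100:230,240:400],None,fx=2.5,fy=2.5,interpolation=2);B=cv2.resize(b["frame"][90:220,290:450],None,fx=2.5,fy=2.5,interpolation=2)
o=np.vstack([np.hstack([A,B]),np.hstack([cv2.resize(w["frame"],(400,250)),np.zeros((250,400,3),np.uint8)])])
cv2.imwrite("pics/c1.png",cv2.convertScaleAbs(o[:,:,::-1],alpha=1.3));print(edge(),r.sense()["ft_force"])
```

```text
[ 515.36677398 -192.96623373   24.40766288] [-0.13077906 -0.59004088  0.06248629]
```

View pics/c1.png

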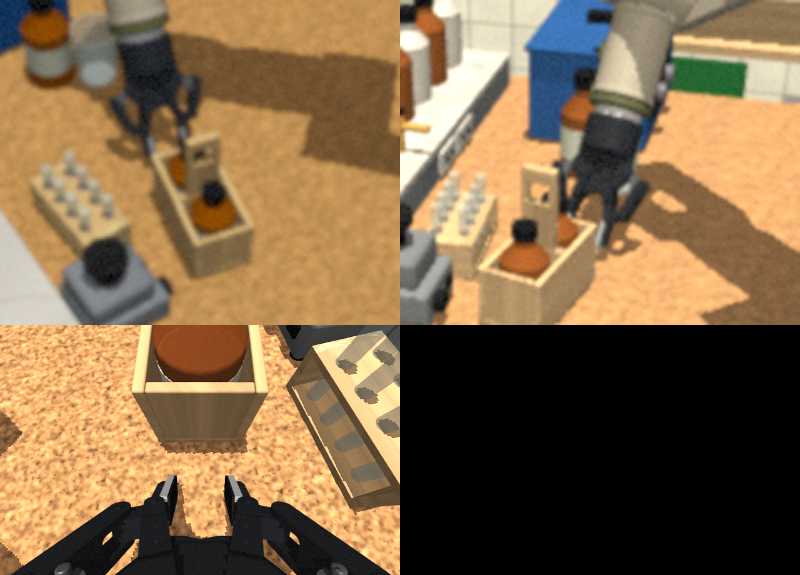

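The wrist view shows the end wall squarely ahead of the open fingers (bottom corners at about (264,184) and (395,184), top ones at (216,106) and (429,106)). The fingers are centred on it.

Run:
```python
from h import *
w=r.snapshot("wrist")
a,b=ray(w,264,184,6),ray(w,395,184,6);c,d=ray(w,216,106,85),ray(w,429,106,85)
for p,q in((a,b),(c,d)): print(p.round(1),q.round(1),np.linalg.norm(q-p),np.degrees(np.arctan2(*(q-p)[1::-1])),(p+q)/2)
print(edge())
```

```text
[ 489.2 -149.8    6. ] [ 569.2 -167.1    6. ] 81.82441538441383 -12.228256011858873 [ 529.20606523 -158.42882937    6.        ]
[ 485.8 -151.    85. ] [ 562.1 -167.4   85. ] 78.0564025407915 -12.166843707357739 [ 523.9891688  -159.19224636   85.        ]
[ 515.44200885 -192.94688678   24.44203704]
```

Run:
```python
from h import *
p,R,s=cur()
P,Q=pose([526,-163,23],77.8,35);print("approach",rel(P,Q,p,R))
# arc of edge
C=np.array([526,-163.]);psi=77.8;n=4;S=(33+163)/np.sin(np.radians(84))/n;d=12.2/n
for i in range(n):
    m=np.radians(psi+d/2);C2=C+S*np.array([np.cos(m),np.sin(m)]);psi2=psi+d
    P2,Q2=pose([*C2,23],psi2,35);print(i,C2.round(1),round(psi2,2),rel(P2,Q2,P,Q));P,Q,C,psi=P2,Q2,C2,psi2
```

```text
approach ([0.025, 0.004, 0.0192], [0.18, 0.14, 0.0])
0 [ 535.1 -114.6] 80.85 ([0.0404, -0.0003, 0.0283], [1.75, 0.0, -2.5])
1 [541.7 -65.7] 83.9 ([0.0404, -0.0003, 0.0283], [1.75, 0.0, -2.5])
2 [545.6 -16.6] 86.95 ([0.0404, -0.0003, 0.0283], [1.75, -0.0, -2.5])
3 [546.9  32.6] 90.0 ([0.0404, -0.0003, 0.0283], [1.75, 0.0, -2.5])
```

Emit:
{"fn": "servo_tool", "kwargs": {"fingers": [0.04,0.04,0.04,0.04,0.04], "linear": [[0.005,0.001,0.004],[0.01,0.002,0.008],[0.015,0.003,0.012],[0.02,0.004,0.016],[0.025,0.004,0.019]], "rotation": [[0,0,0],[0,0,0],[0,0,0],[0,0,0],[0,0,0]]}}

```text
time: 3.1
tool_pos: [521.3, -181.0, 31.3]
tcp_rot: [179.9, -34.9, 77.8]
ft_force: [-0.4, -0.4, 0.8]
finger_gap: 40.0
grip_force: 0.0
```

Emit:
{"fn": "servo_tool", "kwargs": {"fingers": [0.04,0.04,0.04,0.04,0.04,0.04,0.04,0.04,0.04,0.04], "linear": [[0.004,0,0.0028],[0.008,0,0.0057],[0.0121,0,0.0085],[0.0162,0,0.0113],[0.0202,0,0.0142],[0.0242,0,0.017],[0.0283,0,0.0198],[0.0323,0,0.0226],[0.0364,0,0.0255],[0.0404,0,0.0283]], "rotation": [[0.17,0,-0.25],[0.35,0,-0.5],[0.52,0,-0.75],[0.7,0,-1],[0.87,0,-1.25],[1.05,0,-1.5],[1.22,0,-1.75],[1.4,0,-2],[1.57,0,-2.25],[1.75,0,-2.5]]}}

```text
time: 4.1
tool_pos: [531.7, -133.4, 31.3]
tcp_rot: [179.9, -34.9, 80.8]
ft_force: [-0.9, -5.8, 0.1]
finger_gap: 40.3
grip_force: 2.5
```

Run:
```python
from h import *
w=r.snapshot("wrist");save(w,"w2");print(edge(),r.sense()["ft_force"],r.sense()["tcp_rot"])
```

```text
[ 534.99906443 -112.84330951   22.05723683] [ 1.42205008 -3.23589574  0.03098171] [179.94621863 -34.95916635  80.85511285]
```

View pics/w2.png

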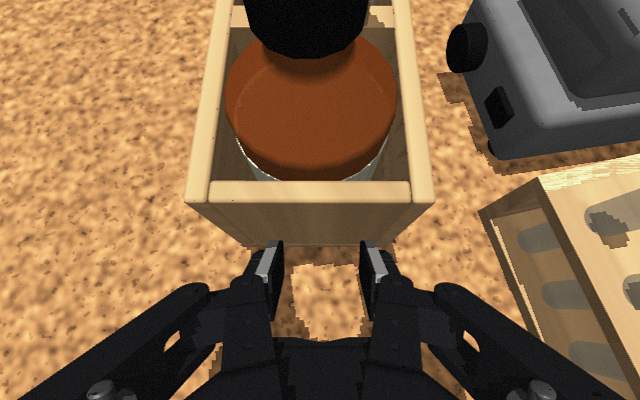

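The box end (rim corners at (187,203) and (433,203)) is flush against both fingertips and sliding at about 6 N. I'll carry on.

Emit:
{"fn": "servo_tool", "kwargs": {"fingers": [0.04,0.04,0.04,0.04,0.04,0.04,0.04,0.04,0.04,0.04], "linear": [[0.004,0,0.0028],[0.008,0,0.0057],[0.0121,0,0.0085],[0.0162,0,0.0113],[0.0202,0,0.0142],[0.0242,0,0.017],[0.0283,0,0.0198],[0.0323,0,0.0226],[0.0364,0,0.0255],[0.0404,0,0.0283]], "rotation": [[0.17,0,-0.25],[0.35,0,-0.5],[0.52,0,-0.75],[0.7,0,-1],[0.87,0,-1.25],[1.05,0,-1.5],[1.22,0,-1.75],[1.4,0,-2],[1.57,0,-2.25],[1.75,0,-2.5]]}}

```text
time: 5.15
tool_pos: [539.7, -84.9, 31.3]
tcp_rot: [179.9, -34.9, 83.9]
ft_force: [0.3, -6.8, 0.3]
finger_gap: 40.3
grip_force: 2.7
```

Emit:
{"fn": "servo_tool", "kwargs": {"fingers": [0.04,0.04,0.04,0.04,0.04,0.04,0.04,0.04,0.04,0.04], "linear": [[0.004,0,0.0028],[0.008,0,0.0057],[0.0121,0,0.0085],[0.0162,0,0.0113],[0.0202,0,0.0142],[0.0242,0,0.017],[0.0283,0,0.0198],[0.0323,0,0.0226],[0.0364,0,0.0255],[0.0404,0,0.0283]], "rotation": [[0.17,0,-0.25],[0.35,0,-0.5],[0.52,0,-0.75],[0.7,0,-1],[0.87,0,-1.25],[1.05,0,-1.5],[1.22,0,-1.75],[1.4,0,-2],[1.57,0,-2.25],[1.75,0,-2.5]]}}

```text
time: 6.15
tool_pos: [545.1, -35.9, 31.3]
tcp_rot: [179.9, -34.9, 86.9]
ft_force: [0.0, -5.1, 1.6]
finger_gap: 40.3
grip_force: 2.8
```

Run:
```python
from h import *
import pickle
d={n:r.snapshot(n) for n in("scene","side","wrist")};pickle.dump(d,open("d3.pkl","wb"))
print(edge(),r.sense()["ft_force"],r.sense()["tcp_rot"])
a=d["scene"];b=d["side"]
A=cv2.resize(a["frame"][160:340,250:400],None,fx=3.2,fy=3.2,interpolation=2);B=cv2.resize(b["frame"][130:310,210:310+0],None,fx=3.2,fy=3.2,interpolation=2)
cv2.imwrite("pics/c3.png",cv2.convertScaleAbs(np.hstack([A,B])[:,:,::-1],alpha=1.3))
```

```text
[545.84442441 -15.35003947  21.9220181 ] [ 0.43505349 -0.32687294 -0.71817023] [179.96798366 -34.96806181  86.91662605]
```

View pics/c3.png

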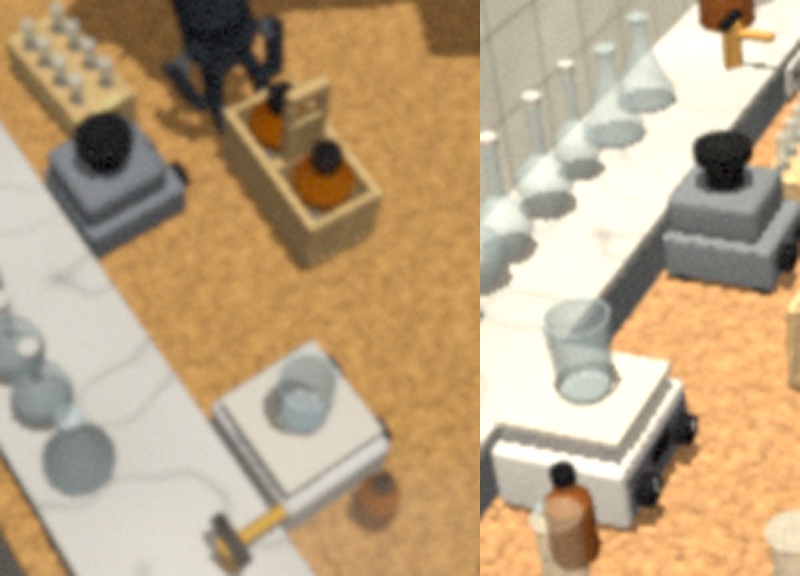

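Run:
```python
import pickle
from h import ray,np
d=pickle.load(open("d3.pkl","rb"));s=d["scene"];t=d["side"];w=d["wrist"]
S=lambda x,y,z:np.round(ray(s,250+x/3.2-.3,160+y/3.2-.3,z)[:2])
T=lambda x,y,z:np.round(ray(t,210+(x-480)/3.2-.3,130+y/3.2-.3,z)[:2])
print("crate top BR BL FL",S(225,112,85),S(303,235,85),S(380,195,85),"bottom",S(303,270,6),S(378,230,6))
print("stirrer plate",[S(x,y,85) for x,y in((217,410),(317,345),(388,432),(290,490))],"side plate",[T(x,y,85) for x,y in((668,360),(617,448))],"bottom FL",T(630,523,0),S(390,465,0),S(290,520,0))
print("vortex bottom scene",S(105,255,0),S(185,208,0),"side",T(770,288,0),T(668,272,0))
```

```text
crate top BR BL FL [583. -17.] [601. 139.] [515. 144.] bottom [594. 137.] [505. 142.]
stirrer plate [array([763., 236.]), array([656., 235.]), array([654., 333.]), array([751., 327.])] side plate [array([657., 232.]), array([652., 337.])] bottom FL [656. 327.] [643. 338.] [747. 328.]
vortex bottom scene [746.  12.] [650.  10.] side [658.   5.] [762.   7.]
```

Run:
```python
import pickle,cv2
from h import *
d=pickle.load(open("d3.pkl","rb"))
cv2.imwrite("pics/w3.png",d["wrist"]["frame"][:,:,::-1])
```

```text
(no output)
```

View pics/w3.png

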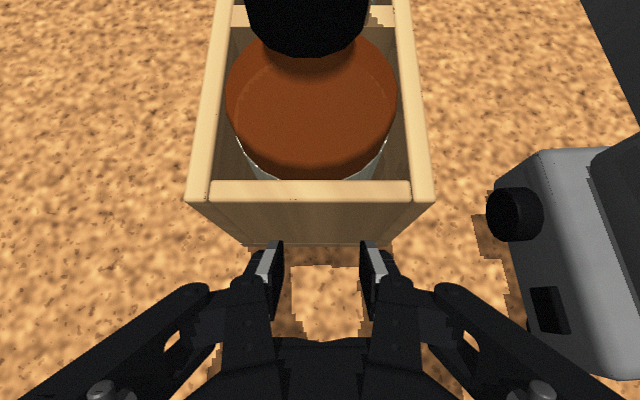

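Both views agree: the carrier's centre is at about (549, 64) and its wall is flush with the fingers. The gap runs from y≈8 to ≈220 with its middle near 113, so I'll make one last end push of 49 mm.

Emit:
{"fn": "servo_tool", "kwargs": {"fingers": [0.04,0.04,0.04,0.04,0.04,0.04,0.04,0.04,0.04,0.04], "linear": [[0.004,0,0.0028],[0.008,0,0.0057],[0.0121,0,0.0085],[0.0162,0,0.0113],[0.0202,0,0.0142],[0.0242,0,0.017],[0.0283,0,0.0198],[0.0323,0,0.0226],[0.0364,0,0.0255],[0.0404,0,0.0283]], "rotation": [[0.17,0,-0.25],[0.35,0,-0.5],[0.52,0,-0.75],[0.7,0,-1],[0.87,0,-1.25],[1.05,0,-1.5],[1.22,0,-1.75],[1.4,0,-2],[1.57,0,-2.25],[1.75,0,-2.5]]}}

```text
time: 7.3
tool_pos: [547.8, 12.9, 31.2]
tcp_rot: [179.9, -34.9, 89.9]
ft_force: [0.5, -6.3, 1.3]
finger_gap: 39.7
grip_force: 2.9
```

Run:
```python
from h import *
import pickle
w=r.snapshot("wrist");p,R,s=cur();print(edge(),s["ft_force"],s["tcp_rot"],s["joint_pos"])
pickle.dump(w,open("w4.pkl","wb"))
print(ray(w,187,203,85),ray(w,433,203,85))
# back off 60 (heading -90), lift, then move to front start
P,Q=pose([547,-20,100],90,35);print("back/lift",rel(P,Q,p,R));p,R=P,Q
P,Q=pose([470,-20,200],45,35);print("b",rel(P,Q,p,R));p,R=P,Q
P,Q=pose([455,113,150],0,35);print("c",rel(P,Q,p,R));p,R=P,Q
P,Q=pose([470,113,23],0,35);print("d",P,rel(P,Q,p,R))
```

```text
[547.74243194  33.64070465  21.86499256] [ 1.20858711 -3.14792296  0.01325318] [179.93740768 -34.91287677  89.97583847] [-23.68670215  22.03680558  99.96633251  32.71996548  76.07573758
 -36.87305849]
[506.20974236  29.08417688  85.        ] [583.84282515  29.0088342   85.        ]
back/lift ([0.0007, -0.0006, -0.0948], [0.08, 0.09, -0.02])
b ([0.0621, -0.0911, -0.0786], [-25.81, 0.0, 36.86])
c ([0.0444, -0.1187, 0.0922], [-25.81, 0.0, 36.86])
d [450.09137522 113.          32.25454804] ([-0.0606, 0.0, 0.1126], [0.0, 0.0, 0.0])
```

Emit:
{"fn": "servo_tool", "kwargs": {"fingers": [0.04,0.04,0.04,0.04,0.04], "linear": [[0,0,-0.01],[0,0,-0.03],[0,0,-0.055],[0,0,-0.08],[0,0,-0.095]], "rotation": [[0,0,0],[0,0,0],[0,0,0],[0,0,0],[0,0,0]]}}

```text
time: 7.85
tool_pos: [547.9, -42.4, 111.0]
tcp_rot: [179.9, -34.9, 90.0]
ft_force: [0.2, -0.1, -0.6]
finger_gap: 39.8
grip_force: 0.0
```

Emit:
{"fn": "servo_tool", "kwargs": {"fingers": [0.065,0.065,0.065,0.065,0.065,0.065,0.065,0.065,0.065,0.065], "linear": [[0.006,-0.009,-0.008],[0.012,-0.018,-0.016],[0.019,-0.027,-0.024],[0.025,-0.036,-0.031],[0.031,-0.046,-0.039],[0.037,-0.055,-0.047],[0.043,-0.064,-0.055],[0.05,-0.073,-0.063],[0.056,-0.082,-0.071],[0.062,-0.091,-0.079]], "rotation": [[-2.6,0,3.7],[-5.2,0,7.4],[-7.7,0,11.1],[-10.3,0,14.7],[-12.9,0,18.4],[-15.5,0,22.1],[-18.1,0,25.8],[-20.6,0,29.5],[-23.2,0,33.2],[-25.8,0,36.9]]}}

```text
time: 8.85
tool_pos: [455.7, -35.1, 209.2]
tcp_rot: [180.0, -35.0, 44.7]
ft_force: [0.8, 0.1, 0.1]
finger_gap: 64.9
grip_force: 0.0
```

Emit:
{"fn": "servo_tool", "kwargs": {"fingers": [0.065,0.065,0.065,0.065,0.065,0.065,0.065,0.065,0.065,0.065], "linear": [[0.0044,-0.012,0.009],[0.009,-0.024,0.018],[0.013,-0.036,0.028],[0.018,-0.047,0.037],[0.022,-0.059,0.046],[0.027,-0.071,0.055],[0.031,-0.083,0.065],[0.036,-0.095,0.074],[0.04,-0.107,0.083],[0.044,-0.119,0.092]], "rotation": [[-2.6,0,3.7],[-5.2,0,7.4],[-7.7,0,11.1],[-10.3,0,14.7],[-12.9,0,18.4],[-15.5,0,22.1],[-18.1,0,25.8],[-20.6,0,29.5],[-23.2,0,33.2],[-25.8,0,36.9]]}}

```text
time: 9.85
tool_pos: [438.9, 109.8, 182.1]
tcp_rot: [179.9, -33.9, 0.9]
ft_force: [-0.6, 0.1, -0.9]
finger_gap: 65.0
grip_force: 0.0
```

Emit:
{"fn": "servo_tool", "kwargs": {"fingers": [0.065,0.065], "linear": [[0,0,0],[0,0,0]], "rotation": [[0,0,0],[0,0,0]]}}

```text
time: 10.05
tool_pos: [439.0, 110.1, 182.0]
tcp_rot: [179.8, -33.8, 1.5]
ft_force: [-0.2, -0.1, -0.6]
finger_gap: 64.6
grip_force: 0.0
```

Run:
```python
from h import *
import pickle
d={n:r.snapshot(n) for n in("scene","side","wrist")};pickle.dump(d,open("d5.pkl","wb"))
print(edge(),r.sense()["ft_force"],r.sense()["tcp_rot"])
a=d["scene"]
A=cv2.resize(a["frame"][190:320,270:400],None,fx=3,fy=3,interpolation=2);B=cv2.resize(d["wrist"]["frame"],(400,250))
o=np.zeros((390,790,3),np.uint8);o[:,:390]=A;o[:250,390:]=B
cv2.imwrite("pics/c5.png",cv2.convertScaleAbs(o[:,:,::-1],alpha=1.3))
p,R,s=cur();P,Q=pose([470,113,23],0,35);print(rel(P,Q,p,R))
```

```text
[459.39473313 108.56160921 172.5390844 ] [ 0.46159328 -0.12581991 -0.30172538] [179.80790218 -33.8693112    1.13682003]
([-0.0748, -0.005, 0.1303], [-0.45, 1.13, 0.94])
```

View pics/c5.png

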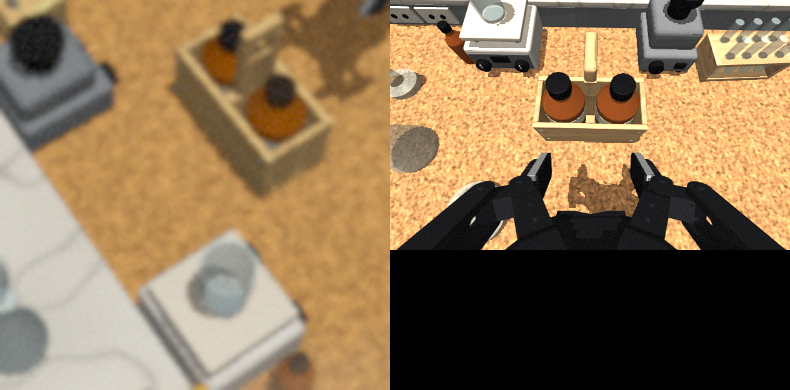

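Run:
```python
from h import *
import pickle
w=pickle.load(open("d5.pkl","rb"))["wrist"]
f=lambda x,y,z:ray(w,(x-390)*1.6,y*1.6,z).round(1)
print("crate front rim",f(534,127,85),f(647,127,85),"bottom",f(539,141,6),f(642,141,6))
print("stirrer RF bottom",f(539,73,0),"vortex LF bottom",f(644,73,0))
print(r.sense()["joint_pos"])
cv2.imwrite("pics/w5.png",cv2.convertScaleAbs(cv2.resize(w["frame"][0:260,100:500],None,fx=2,fy=2,interpolation=2)[:,:,::-1],alpha=1.3))
```

```text
crate front rim [504.3 187.   85. ] [507.5  32.1  85. ] bottom [503.1 201.2   6. ] [506.8  17.7   6. ]
stirrer RF bottom [647.4 218.2   0. ] vortex LF bottom [652.    2.3   0. ]
[ 12.15506889 -51.11174183 143.07450491  -7.70948589  54.93531025
 103.63399551]
```

View pics/w5.png

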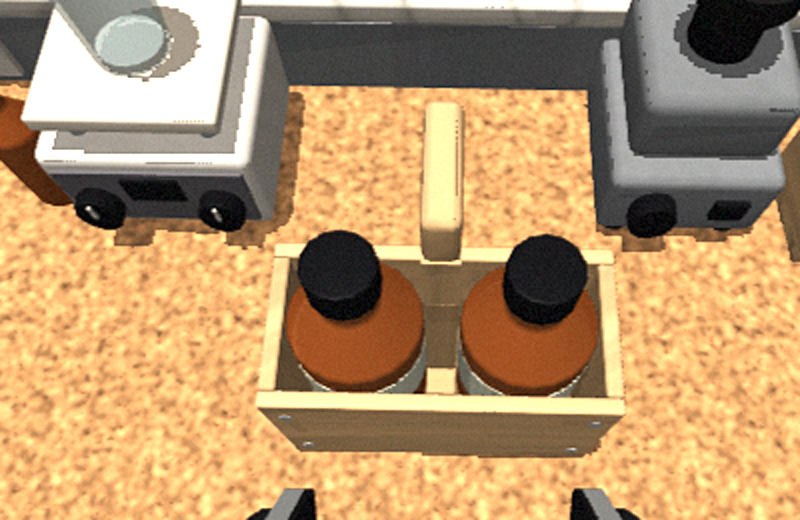

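Run:
```python
from h import *
import pickle
w=pickle.load(open("d5.pkl","rb"))["wrist"]
f=lambda x,y,z:ray(w,100+x/2-.25,y/2-.25,z).round(1)
print("rim front outer",f(258,407,85),f(624,409,85),"bottom",f(302,449,6),f(600,456,6),"rim back outer",f(273,246,85),f(613,254,85))
print("handle top front",f(425,205,85),f(461,205,85))
print("stirrer plate R",f(216,124,85),"L",f(25,122,85),"bot R",f(275,219,5),f(303,97,0),"vortex bot L",f(597,228,5),f(588,97,0))
print("ledge foot",f(320,88,0),f(560,91,0))
p,R,s=cur()
P,Q=pose([488,112,24],0,32);print(rel(P,Q,p,R))
```

```text
rim front outer [504.2 188.4  85. ] [506.6  31.7  85. ] bottom [504.9 187.6   6. ] [504.3  21.7   6. ] rim back outer [583.6 190.7  85. ] [582.7  31.1  85. ]
handle top front [607.9 119.9  85. ] [608.3 102.5  85. ]
stirrer plate R [654.2 227.3  85. ] L [653.3 324.2  85. ] bot R [655.1 219.1   5. ] [759.  212.1   0. ] vortex bot L [652.8  14.    5. ] [763.4  12.3   0. ]
ledge foot [767.3 200.8   0. ] [768.3  31.7   0. ]
([-0.0583, -0.0037, 0.139], [-0.43, -1.87, 0.95])
```

The wrist view shows the carrier nearly square (rim corners at (258,407) and (624,409) in this crop, yaw ≈0.5°). Its centre is at y≈110, against a gap middle of ≈114, so the clearance is fine. The arm had hit J2 and J3 limits because it was too near the base, so I'll descend closer to the box.

Emit:
{"fn": "servo_tool", "kwargs": {"fingers": [0.065,0.065,0.065,0.065,0.065,0.065,0.065,0.065,0.065,0.065], "linear": [[-0.006,0,0.014],[-0.012,-0.001,0.028],[-0.018,-0.001,0.042],[-0.023,-0.002,0.056],[-0.029,-0.002,0.07],[-0.035,-0.002,0.083],[-0.041,-0.003,0.097],[-0.047,-0.003,0.111],[-0.053,-0.003,0.125],[-0.058,-0.003,0.138]], "rotation": [[0,-0.2,0.1],[-0.1,-0.4,0.2],[-0.1,-0.6,0.3],[-0.2,-0.8,0.4],[-0.2,-1,0.5],[-0.3,-1.2,0.6],[-0.3,-1.4,0.7],[-0.4,-1.6,0.8],[-0.4,-1.8,0.9],[-0.43,-1.9,0.95]]}}

```text
time: 11.2
tool_pos: [469.9, 111.2, 34.7]
tcp_rot: [180.0, -31.9, -0.1]
ft_force: [0.6, 0.4, 0.0]
finger_gap: 64.8
grip_force: 0.0
```

Run:
```python
from h import *
p,R,s=cur();print(edge(),s["ft_force"],s["tcp_rot"],s["joint_pos"])
C=edge()
for X in (500,550):
    P,Q=pose([X,112,24],0,32);print(rel(P,Q,p,R));p,R=P,Q
```

```text
[489.29033377 111.11121975  24.38458917] [0.63580625 0.35973585 0.00831855] [ 1.79974268e+02 -3.19017554e+01 -1.32029193e-01] [ 11.69715993 -23.17622947 143.06076338 -12.80937199  29.38062284
 111.28919996]
([0.0089, -0.0009, 0.006], [0.1, 0.1, -0.11])
([0.0424, 0.0, 0.0265], [0.0, 0.0, 0.0])
```

Emit:
{"fn": "servo_tool", "kwargs": {"fingers": [0.065,0.065,0.065,0.065,0.065,0.065,0.065,0.065,0.065,0.065], "linear": [[0.0042,0,0.0026],[0.0085,0,0.0053],[0.0127,0,0.0079],[0.017,0,0.0106],[0.0212,0,0.0132],[0.0254,-0.001,0.0159],[0.0297,-0.001,0.0185],[0.0339,-0.001,0.0212],[0.0382,-0.001,0.0238],[0.0424,-0.001,0.0265]], "rotation": [[0,0,0],[0,0,0],[0,0,0],[0,0,0],[0,0,0],[0,0,0],[0,0,0],[0,0,0],[0,0,0],[0,0,0]]}}

```text
time: 12.2
tool_pos: [519.8, 114.1, 35.7]
tcp_rot: [180.0, -31.9, -0.0]
ft_force: [-7.8, -0.0, 6.5]
finger_gap: 65.1
grip_force: 4.1
```

Emit:
{"fn": "servo_tool", "kwargs": {"fingers": [0.065,0.065,0.065,0.065,0.065,0.065,0.065,0.065,0.065,0.065], "linear": [[0.0042,0,0.0026],[0.0085,0,0.0053],[0.0127,0,0.0079],[0.017,0,0.0106],[0.0212,-0.001,0.0132],[0.0254,-0.001,0.0159],[0.0297,-0.001,0.0185],[0.0339,-0.001,0.0212],[0.0382,-0.001,0.0238],[0.0424,-0.001,0.0265]], "rotation": [[0,0,0],[0,0,0],[0,0,0],[0,0,0],[0,0,0],[0,0,0],[0,0,0],[0,0,0],[0,0,0],[0,0,0]]}}

```text
time: 13.2
tool_pos: [569.8, 115.1, 35.7]
tcp_rot: [180.0, -31.9, -0.0]
ft_force: [-8.6, -0.8, 5.7]
finger_gap: 65.1
grip_force: 4.1
```

Run:
```python
from h import *
import pickle
d={n:r.snapshot(n) for n in("scene","wrist")};pickle.dump(d,open("d6.pkl","wb"))
p,R,s=cur();print(edge(),s["ft_force"],s["tcp_rot"],s["joint_pos"][:3])
A=cv2.resize(d["scene"]["frame"][190:330,260:400],(400,400),interpolation=2);B=cv2.resize(d["wrist"]["frame"],(400,250))
o=np.zeros((400,800,3),np.uint8);o[:,:400]=A;o[:250,400:]=B
cv2.imwrite("pics/c6.png",cv2.convertScaleAbs(o[:,:,::-1],alpha=1.3))
```

```text
[589.68800026 115.02898908  25.61100931] [-1.00485383 -0.51690723  0.0076404 ] [-1.79991878e+02 -3.19647175e+01 -1.33500937e-02] [  9.26202109  -4.14034391 127.66083491]
```

View pics/c6.png

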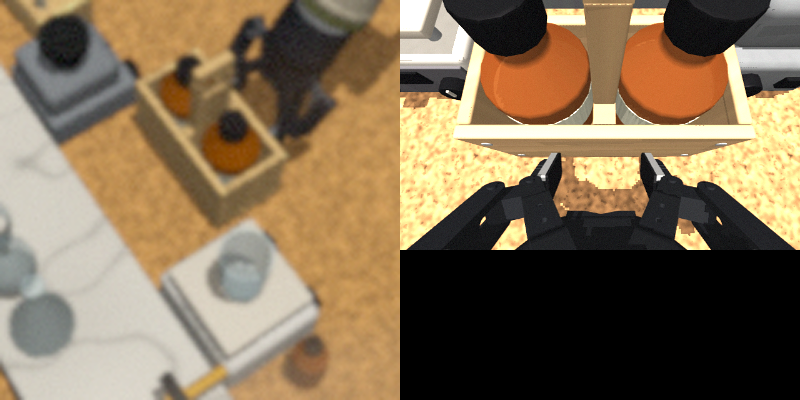

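The scene view shows the carrier entering the gap square. In the wrist view its rim runs from (458,130) to (756,130), within ~4 mm of the fingers' centre, and both ends are clear.

Emit:
{"fn": "servo_tool", "kwargs": {"fingers": [0.065,0.065,0.065,0.065,0.065,0.065,0.065,0.065,0.065,0.065], "linear": [[0.0042,0,0.0027],[0.0085,0,0.0055],[0.0127,0,0.0082],[0.017,0,0.0109],[0.0212,-0.001,0.0136],[0.0254,-0.001,0.0164],[0.0297,-0.001,0.0191],[0.0339,-0.001,0.0218],[0.0382,-0.001,0.0245],[0.0424,-0.001,0.0272]], "rotation": [[0,0,0],[0,0,0],[0,0,0],[0,0,0],[0,0,0],[0,0,0],[0,0,0],[0,0,0],[0,0,0],[0,0,0]]}}

```text
time: 14.3
tool_pos: [620.0, 116.0, 35.0]
tcp_rot: [-180.0, -31.9, -0.0]
ft_force: [-8.7, 0.4, 6.7]
finger_gap: 64.9
grip_force: 3.8
```

Emit:
{"fn": "servo_tool", "kwargs": {"fingers": [0.065,0.065,0.065,0.065,0.065,0.065,0.065,0.065,0.065,0.065], "linear": [[0.0027,0,0.0017],[0.0055,0,0.0034],[0.0082,0,0.0051],[0.011,0,0.0069],[0.0137,0,0.0086],[0.0164,0,0.0103],[0.0192,0,0.012],[0.0219,0,0.0137],[0.0247,0,0.0154],[0.0272,0,0.017]], "rotation": [[0,0,0],[0,0,0],[0,0,0],[0,0,0],[0,0,0],[0,0,0],[0,0,0],[0,0,0],[0,0,0],[0,0,0]]}}

```text
time: 15.3
tool_pos: [652.0, 116.0, 34.9]
tcp_rot: [180.0, -31.9, -0.0]
ft_force: [-8.7, -0.4, 5.4]
finger_gap: 64.8
grip_force: 4.2
```

Run:
```python
from h import *
import pickle
d={n:r.snapshot(n) for n in("scene","wrist")};pickle.dump(d,open("d7.pkl","wb"))
p,R,s=cur();print(edge(),s["ft_force"])
s=d["scene"];print("ledge foot row px at y=113:",proj(s,[767,113,60]),"pred crate rim BL,BR if back=edge+82",proj(s,[[edge()[0]+82,192,85],[edge()[0]+82,32,85]]))
```

```text
[671.7179486  115.99830897  24.71001274] [-2.17471643 -0.22104126  1.09276491]
ledge foot row px at y=113: [[292.71348432 258.44924782]] pred crate rim BL,BR if back=edge+82 [[311.34570619 273.51985675]
 [281.76282112 231.83513161]]
```

Emit:
{"fn": "servo_tool", "kwargs": {"fingers": [0.065,0.065,0.065,0.065,0.065,0.065,0.065,0.065,0.065,0.065], "linear": [[0.0009,0,0.0005],[0.0017,0,0.0011],[0.0026,0,0.0016],[0.0034,0,0.0021],[0.0043,0,0.0027],[0.0051,0,0.0032],[0.006,0,0.0037],[0.0068,0,0.0043],[0.0077,0,0.0048],[0.0085,0,0.0053]], "rotation": [[0,0,0],[0,0,0],[0,0,0],[0,0,0],[0,0,0],[0,0,0],[0,0,0],[0,0,0],[0,0,0],[0,0,0]]}}

```text
time: 16.4
tool_pos: [661.8, 116.0, 34.7]
tcp_rot: [-180.0, -31.9, -0.0]
ft_force: [-8.5, 0.7, 5.2]
finger_gap: 65.1
grip_force: 4.1
```

Emit:
{"fn": "servo_tool", "kwargs": {"fingers": [0.065,0.065,0.065,0.065], "linear": [[0.0009,0,0.0005],[0.0017,0,0.0011],[0.0026,0,0.0016],[0.0034,0,0.0021]], "rotation": [[0,0,0],[0,0,0],[0,0,0],[0,0,0]]}}

```text
time: 16.8
tool_pos: [665.8, 116.0, 34.8]
tcp_rot: [180.0, -31.9, -0.0]
ft_force: [-7.2, 1.1, 6.1]
finger_gap: 65.0
grip_force: 4.0
```

Run:
```python
from h import *
import pickle
d={n:r.snapshot(n) for n in("scene","side","wrist")};pickle.dump(d,open("d8.pkl","wb"))
p,R,s=cur();print(edge(),s["ft_force"])
A=cv2.resize(d["scene"]["frame"][200:300,250:350],(400,400),interpolation=2);B=cv2.resize(d["wrist"]["frame"][:240],(400,150));C=cv2.resize(d["side"]["frame"][150:260,230:350],(400,366),interpolation=2)
o=np.zeros((560,800,3),np.uint8);o[:400,:400]=A;o[:366,400:]=C;o[400:550,:400]=B
cv2.imwrite("pics/c8.png",cv2.convertScaleAbs(o[:,:,::-1],alpha=1.3))
```

```text
[685.23957121 115.97753315  24.46715113] [-6.00562019  1.50730984  4.10177066]
```

View pics/c8.png

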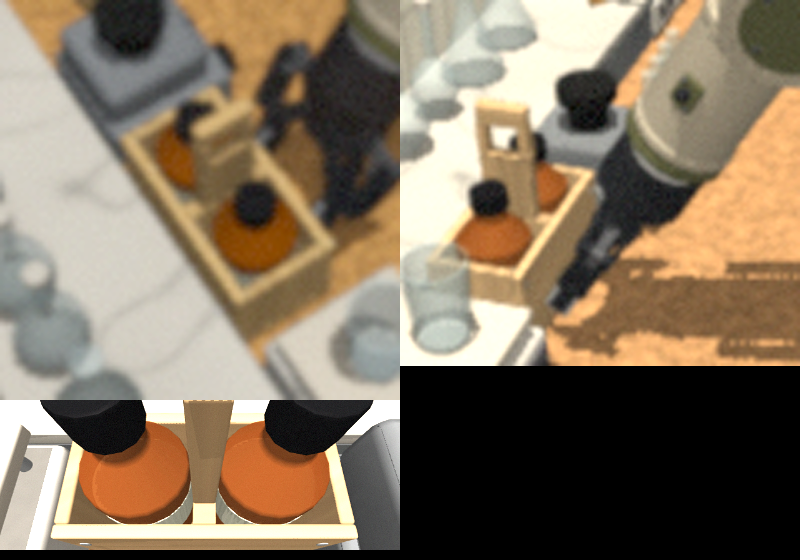

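The carrier is almost at the ledge, square, with air at both ends (rim corners in the scene crop at about (240,305) and (122,140)). That was my eleventh viewed picture, one over the allowed ten. I'll view no more and finish by force.

Emit:
{"fn": "servo_tool", "kwargs": {"fingers": [0.065,0.065,0.065,0.065], "linear": [[0.0009,0,0.0005],[0.0017,0,0.0011],[0.0026,0,0.0016],[0.0034,0,0.0021]], "rotation": [[0,0,0],[0,0,0],[0,0,0],[0,0,0]]}}

```text
time: 17.35
tool_pos: [669.7, 116.0, 34.7]
tcp_rot: [180.0, -31.9, -0.0]
ft_force: [-8.3, 0.4, 5.1]
finger_gap: 65.1
grip_force: 3.9
```

Emit:
{"fn": "servo_tool", "kwargs": {"fingers": [0.065,0.065,0.065], "linear": [[0.0009,0,0.0005],[0.0017,0,0.0011],[0.0026,0,0.0016]], "rotation": [[0,0,0],[0,0,0],[0,0,0]]}}

```text
time: 17.65
tool_pos: [672.6, 115.9, 34.6]
tcp_rot: [180.0, -31.9, -0.0]
ft_force: [-16.3, -0.3, 10.8]
finger_gap: 65.2
grip_force: 7.6
```

Emit:
{"fn": "servo_tool", "kwargs": {"fingers": [0.065,0.065], "linear": [[0.0006,0,0.0004],[0.0006,0,0.0004]], "rotation": [[0,0,0],[0,0,0]]}}

```text
time: 17.85
tool_pos: [672.6, 116.0, 34.3]
tcp_rot: [180.0, -31.8, 0.0]
ft_force: [-15.8, -0.2, 9.1]
finger_gap: 65.0
grip_force: 7.7
```

Emit:
{"fn": "servo_tool", "kwargs": {"fingers": [0.065,0.065,0.065,0.065,0.065,0.065,0.065,0.065,0.065,0.065], "linear": [[-0.0042,0,-0.0026],[-0.0085,0,-0.0053],[-0.017,0,-0.0106],[-0.0254,0,-0.0159],[-0.0339,0,-0.0212],[-0.0424,0,-0.0265],[-0.051,0,-0.032],[-0.0594,0,-0.0371],[-0.0678,0,-0.0424],[-0.0678,0,-0.0424]], "rotation": [[0,0,0],[0,0,0],[0,0,0],[0,0,0],[0,0,0],[0,0,0],[0,0,0],[0,0,0],[0,0,0],[0,0,0]]}}

```text
time: 18.85
tool_pos: [592.2, 115.9, 34.2]
tcp_rot: [180.0, -31.9, -0.0]
ft_force: [-0.5, -0.6, -0.9]
finger_gap: 65.2
grip_force: 0.0
```

Run:
```python
from h import *
import pickle
w=r.snapshot("wrist");s=r.snapshot("scene");print(r.sense()["tool_pos"],r.sense()["ft_force"])
# front rim of the box seen from the wrist: light plywood rows below each column, line fit
f=w["frame"].astype(int);hsv=cv2.cvtColor(w["frame"],cv2.COLOR_RGB2HSV)
pr=proj(w,[[685,191,85],[685,31,85],[685,111,85]]);print("predicted rim px",pr.round(1))
g=cv2.GaussianBlur(w["frame"],(3,3),0).astype(float).sum(2)
pts=[]
u0,u1=sorted(pr[:2,0]);v=pr[2,1]
for u in np.linspace(u0+15,u1-15,30).astype(int):
    a,b=int(v)-25,int(v)+25;col=np.diff(g[a:b,u]);k=np.argmin(col);pts.append((u,a+k+.5))
pts=np.array(pts);W=np.array([ray(w,*q,85) for q in pts]);c=np.polyfit(W[:,1],W[:,0],1)
m=abs(W[:,0]-np.median(W[:,0]))<4;c=np.polyfit(W[m,1],W[m,0],1);print("front rim x at 111:",np.polyval(c,111),"slope deg",-np.degrees(c[0]),m.sum())
row=int(np.median(pts[:,1]))-3;L=g[row-3:row+2].mean(0)
for pu in pr[:2,0]:
    a=max(int(pu)-40,0);dd=np.diff(L[a:int(pu)+40]);
    for k in np.argsort(-abs(dd))[:4]: print("edge u",a+k,round(dd[k]),ray(w,a+k+.5,row,85).round(1))
```

```text
[593.86675431 116.00435093  35.1302898 ] [ 0.94889547 -0.46904166  0.15083406]
predicted rim px [[128.   25.6]
 [537.6  25.4]
 [332.8  25.5]]
front rim x at 111: 685.9887963475377 slope deg -0.029802515239035033 27
edge u 125 141 [687.8 192.5  85. ]
edge u 97 124 [687.8 203.5  85. ]
edge u 124 113 [687.8 192.9  85. ]
edge u 96 81 [687.8 203.9  85. ]
edge u 525 -164 [687.7  35.2  85. ]
edge u 526 -160 [687.7  34.8  85. ]
edge u 524 -73 [687.7  35.6  85. ]
edge u 527 -48 [687.7  34.4  85. ]
```

```bash
python3 -c "
from bench import r
print(r.hand_in())"
```

```text
the job is handed in; nothing more can be done
None
```

The carrier is back in its gap and the job is handed in (no verdict shown): from the last wrist image its back wall is against the ledge, turned under 0.1°, centred at y≈114 mm with roughly 20 mm free at each end, and the robot is clear of everything; I viewed 11 pictures, one over the limit of 10.

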